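Pack the chocolate muffin and close the pastry keeper

TASK

Pack away the dark chocolate muffin: take it from the wooden board and set it upright inside the open white pastry keeper, let go, then lower the keeper's hinged wooden lid gently, without slamming it, until it is fully shut. Leave the two pale muffins standing where they are on the board.

Things in the scene. Friction and masses are not known exactly. Their poses are not given: they have to be found in the camera images.
- muffin_dark: the dark chocolate muffin in a brown paper case, 41 mm across, 35 mm high, 42 g, loose on the board; origin at the centre of its underside, z up
- muffin_pale_a: pale yellow muffin with dark chips in a paper case, about 41 mm across and 35 mm high, stands on the board and stays there; origin at the centre of its underside, z up
- muffin_pale_b: pale yellow muffin with dark chips in a paper case, about 41 mm across and 35 mm high, stands on the board and stays there; origin at the centre of its underside, z up
- board: flat wooden serving board, 235 mm (its x) by 385 mm (its y), 22 mm thick, fixed; origin at the centre of its underside. The three muffins stand on it in a row along its y, about 105 mm apart, in any order
- keeper: white pastry keeper, an open-topped box fixed to the table, 170 mm (its x) by 220 mm (its y), rim 64 mm high, walls 5 mm, inner floor 9 mm above the table; origin at the centre of its underside, z up. Its +x wall (the far one from the robot) carries the lid's hinge
- lid_hinge (a point): middle of the lid's hinge line, 64 mm above the table, on the keeper's +x rim at x = +85 mm; fixed to the keeper with its axes; the hinge line runs along y
- lid_edge (a point): middle of the lid's free edge, on its outer face, at the end of a 60 mm wide finger tab; 191 mm from the hinge line along the lid and 10 mm off it along the lid's outer normal. The lid's wooden panel is 228 mm along the hinge line, 10 mm thick and 174 mm deep, and the tab stands 17 mm out beyond it. The point's z axis is the outer normal (up when shut), its -x axis points from the hinge to the edge
- keeper_lid (a joint): angle of the lid in rad: 0 fully shut and resting on the rim, 1.57 upright (its edge then 255 mm above the table), at most 1.9 (leaning back away from the robot). A stiff friction hinge (about 0.26 N m) that keeps the lid where it is left; the lid weighs 200 g. Push on its outer (back) face, or draw its edge over, to lower it
There are look-alikes about, which are no part of the job. What is meant by the muffin_dark is not orange, purple or turquoise, and is the smaller of those in its own colour.

How it is judged:
By the outcome, as a careful person would: the job done as asked, in the order asked, and still so for the second after the job is handed in, with the robot touching nothing.
It also fails if it takes over 64 s, if anything falls off the work surface, if the arm or the gripper's body presses on something with over 40 N, if the wrist force passes 120 N, or if a joint passes its speed limit or range.

ROBOT

A 7-joint arm with a two-finger parallel gripper is mounted at the origin on a cart in front of the work surface, level with it; the furniture and walls round the work are solid. World frame = base frame: x ahead of the robot, y to its left, z up, the work surface at z = 0. Lengths are in mm, angles in rad, forces in N, time in s.
With the tool pointing down it reaches from about 425 to 950 mm from the base axis. Payload 16.7 kg.
Tool frame: the origin (TCP) lies on the centre line of the jaws, within the pads' length; the fingertips stand 17 mm ahead of it and the grasp point (between the pads) lies 2 mm behind it; z points along the fingers, y is the direction in which the jaws open and shut (so a half turn about z gives the same grasp; the last joint's range is limited). The gripper opens to 94 mm and grips with 3 to 60 N. Pads are 16 mm wide; open, the fingers measure 119 mm over their backs; the gripper's body (75 mm by 177 mm) begins 78 mm behind the grasp point.
Start: joints at [0.958, 0.426, 0.074, 1.606, -0.034, 1.111, -0.067], TCP at [301.926, -603.669, 222.467] pointing down, gripper open.
Joint ranges: [-2.85, 2.85], [-0.5, 2.14], [-1.23, 1.37], [0.21, 2.46], [-1.02, 4.16], [0.16, 2.05], [-2.73, 2.73]. Speed limits (rad/s): [1.89, 1.89, 2.39, 2.39, 3.01, 3.01, 3.01].

INTERFACE

Orientations are given as a unit quaternion [w, x, y, z].
In Python, from workcell import status, read_camera, camera_info, workorder gives the robot as it stands.
- The arm moves only by the shell command python3 -m crank 'ROWS' [FORCE]. ROWS is JSON, a list of rows, each a list of 3 entries, a list of its own where there are three numbers: the shift along the world's x, y, z in m, then the turn about the world's z in rad, then the finger opening in m, from 0 to 0.094. In form: [[[tx, ty, tz], roll, fingers], ...]. A call has 1 to 8 rows; each row shifts and turns the commanded pose from where the row before left it; what a row does not reach is not made up. A row lasts 1/8 s, in which the tool goes at most 62.5 mm and 10.7 degrees, less where a joint would pass 70% of its speed; a pose out of reach is approached as far as the arm can. A call is refused whole if a number of a shift passes 0.0625 or a number of a turn 0.188, either way. A call with a gripper value outside its range is refused whole. The fingers move at their own pace and stop on an object; FORCE is the grip in N (left out, the last holds). Time passes only in rows, so rows that do not move let the fingers close. It gives the time, the measured TCP pose, the force and the opening at its end, in the units of the state.
- status.observe(): the state, without advancing time (a new reading comes with each control period).
- read_camera(name): name is "scene" or "side" or "wrist"; returns the picture (384x512x3 uint8, blue, green, red); there is no depth.
- camera_info(name): a dict with "fx", "fy", "cx", "cy" (pixels), "extrinsics" (4x4, takes a point from world to camera coordinates). Camera axes: x right, y down, z forward; pixel columns grow to the right and rows downward; lengths in mm; the calibration is good to about 2 mm. The wrist camera is an equidistant fisheye: a pixel r from the principal point sees the ray r / f radians off the axis. A picture is of the moment at which its call begins: read the wrist's pose just before it. camera_info takes no time and is no camera call; for the wrist camera it gives the pose at the moment of the call.
- workorder.job_done(): hands the job in, once; it reports no verdict.
The state is a dict: "time_s": time; "joint_positions": joint angles; "qvel": joint speeds; "joint_efforts": joint torques, N m; "position": TCP position; "orientation": TCP orientation; "contact_force": force on the tool from outside, world axes, zero at the start; "moment": the same for the moment, N m; "width": opening from 0.0 (shut) to 1.0 (fully open).
Only numpy, scipy, OpenCV 4.12 (cv2) and the standard library are available. Lean on these libraries where they do the work, as an engineer would, in place of code of your own. Each camera call takes 0.05 s, during which the arm holds its last target. There are 200 camera calls.

## Working session

There is one attempt and no reset: what is moved stays moved. The work goes in short steps, Python scripts to look and compute and a shell command to move; the robot and the scene stay as the last step left them, time stands still between calls to the robot, and variables do not carry over. Pictures are saved under pics/ and viewed, about 8 in all and at most 12, crops included, and the job is handed in when it is done.

```bash
mkdir -p pics; python3 - <<'E'
from workcell import status, read_camera, camera_info
import cv2,numpy as np
print(status.observe())
a=read_camera("scene");b=read_camera("side")
cv2.imwrite("pics/scene.png",a);cv2.imwrite("pics/side.png",b)
for n in("scene","side"):
    c=camera_info(n);E=np.array(c["extrinsics"]);print(n,c["fx"],c["cx"],c["cy"],(-E[:3,:3].T@E[:3,3]).round(),E[2,:3].round(2))
E
```

```text
{'time_s': 0.0, 'joint_positions': array([ 0.95749304,  0.4267162 ,  0.07384383,  1.60664176, -0.03410051,
        1.11078061, -0.06711794]), 'qvel': array([ 6.02147793e-04,  5.90779062e-04,  5.04028914e-05,  8.27323931e-04,
       -4.03552858e-04,  1.15310058e-03,  3.81345780e-04]), 'joint_efforts': array([-2.43981507e-03, -9.35817075e+01,  3.66557546e+00, -4.54191005e+01,
       -4.89425473e-02,  2.04234431e-02, -2.52009187e-05]), 'position': array([ 301.74624864, -603.31752221,  221.77059327]), 'orientation': array([-6.14122270e-04,  9.73236010e-01,  2.29806995e-01, -1.91808505e-04]), 'contact_force': array([-0.66790934,  0.17990688,  0.29156911]), 'moment': array([-0.07014816, -0.01357995, -0.01138467]), 'width': 0.9994619470952668}
scene 438.49399495581366 257.34325786384477 190.50005293535952 [-558. -634.  641.] [ 0.78  0.44 -0.44]
side 355.58466935829387 256.4332698975148 191.24987904342268 [136. 838. 890.] [ 0.27 -0.71 -0.65]
```

View pics/scene.png

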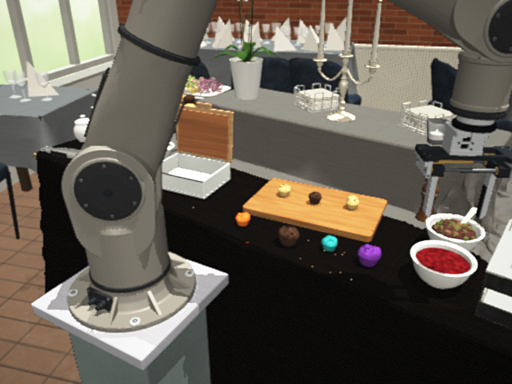

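View pics/side.png

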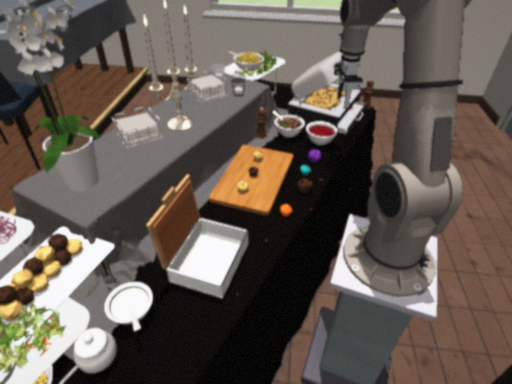

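The scene view shows the dark muffin on the board at (315,198) between the two pale ones. The large brown look-alike is at (288,235). The keeper is at about (190,175), with its lid up. In the side view the muffin is at (254,172) and the keeper at (208,257).

```bash
cat > h.py <<'E'
import numpy as np,cv2
from workcell import status, read_camera, camera_info
def ray(c,u,v):
    E=np.array(c["extrinsics"]);R=E[:3,:3];o=-R.T@E[:3,3]
    x,y=(u-c["cx"])/c["fx"],(v-c["cy"])/c["fy"]
    return o,R.T@np.array([x,y,1.])
def fray(c,u,v):
    E=np.array(c["extrinsics"]);R=E[:3,:3];o=-R.T@E[:3,3]
    x,y=(u-c["cx"])/c["fx"],(v-c["cy"])/c["fy"];r=np.hypot(x,y)
    s=np.sin(r)/max(r,1e-9);return o,R.T@np.array([x*s,y*s,np.cos(r)])
def plane(r,z): o,d=r;return o+d*(z-o[2])/d[2]
def meet(r1,r2):
    A=np.array([r1[1],-r2[1]]).T;t=np.linalg.lstsq(A,r2[0]-r1[0],rcond=None)[0]
    p,q=r1[0]+t[0]*r1[1],r2[0]+t[1]*r2[1];return (p+q)/2,np.linalg.norm(p-q)
E
python3 - <<'E'
from h import *
a=cv2.imread("pics/scene.png");b=cv2.imread("pics/side.png")
def dark(im,x0,y0,x1,y1):
    s=im[y0:y1,x0:x1].max(2)<95;n,l,st,ce=cv2.connectedComponentsWithStats(s.astype(np.uint8));i=1+st[1:,4].argmax();print(st[i]);return ce[i]+[x0,y0]
pa=dark(a,304,186,328,210);pb=dark(b,245,164,263,182);print(pa,pb)
ca,cb=camera_info("scene"),camera_info("side")
print("muffin",meet(ray(ca,*pa),ray(cb,*pb)),plane(ray(ca,*pa),40),plane(ray(cb,*pb),40))
# pale muffins
for n,p,q in(("paleR",(352,202),(257,155)),("paleL",(284,190),(243,186))):print(n,meet(ray(ca,*p),ray(cb,*q)))
print("bigdark",meet(ray(ca,288,235),ray(cb,304,185)))
k1=cv2.resize(b[165:305,140:260],None,fx=5,fy=4.2857*0+5,interpolation=cv2.INTER_CUBIC)[:600]
k2=cv2.resize(a[95:205,150:245],None,fx=4,fy=4,interpolation=cv2.INTER_CUBIC)
cv2.imwrite("pics/k1.png",cv2.resize(b[170:300,140:260],None,fx=4.6,fy=4.6,interpolation=cv2.INTER_CUBIC))
E
```

```text
[ 5  7 12 12 89]
[ 5  4  7  9 57]
[314.01123596 198.6741573 ] [253. 172.]
muffin (array([ 549.7021818 , -211.71754884,   34.71912766]), np.float64(0.43289082100844634)) [ 540.46135642 -215.37076044   40.        ] [ 546.95275808 -204.95816628   40.        ]
paleR (array([ 575.69977396, -321.12177451,   39.88088111]), np.float64(0.17971204739885963))
paleL (array([ 549.75601223, -110.89129923,   39.3544715 ]), np.float64(0.9410642269513431))
bigdark (array([ 342.18736825, -224.81459657,   23.74834629]), np.float64(0.2464898603044071))
```

View pics/k1.png

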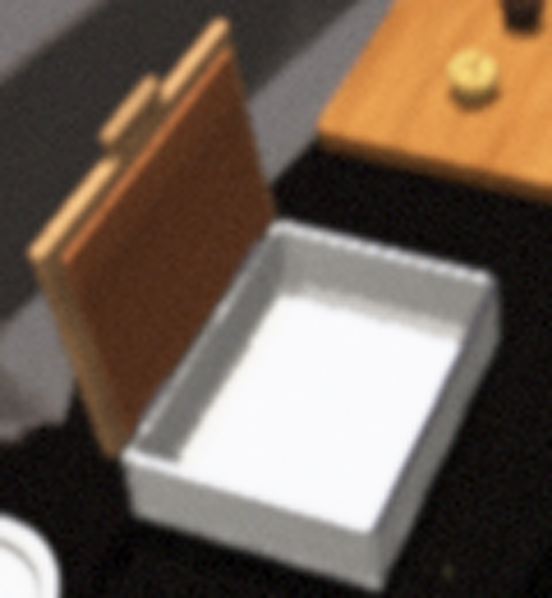

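The crop shows the keeper's rim corners at about (278,222), (494,275), (378,533) and (125,455). The lid is about upright, and its tab top is near (130,110).

```bash
python3 - <<'E'
from h import *
cb=camera_info("side");ca=camera_info("scene")
P=[]
for u,v in((278,222),(494,275),(378,533),(125,455)):
    P.append(plane(ray(cb,140+u/4.6,170+v/4.6),64));print(P[-1].round(1))
P=np.array(P);c=P.mean(0);print("centre",c)
print("sides",[np.linalg.norm(P[i]-P[i-1]).round(1) for i in range(4)])
d=(P[0]+P[1]-P[2]-P[3]);print("yaw of -y axis->", np.degrees(np.arctan2(d[0],-d[1])))
d=(P[0]-P[1]+P[3]-P[2]);print("x-axis yaw", np.degrees(np.arctan2(d[1],d[0])))
# lid edge tab top in the side view, meet with the vertical plane through lid
print("tab",plane(ray(cb,140+128/4.6,170+112/4.6),255))
print("lid corners",plane(ray(cb,140+222/4.6,170+20/4.6),238),plane(ray(cb,140+38/4.6,170+252/4.6),238))
print("board corner", plane(ray(cb,140+320/4.6,170+135/4.6),22))
E
```

```text
[600.4 124.8  64. ]
[437.9 113.5  64. ]
[420.4 333.7  64. ]
[589.6 341.7  64. ]
centre [512.06414883 228.43325119  64.        ]
sides [np.float64(217.2), np.float64(162.9), np.float64(220.9), np.float64(169.4)]
yaw of -y axis-> 3.697033759504724
x-axis yaw 3.3138260376029365
tab [618.71930398 242.07324256 255.        ]
lid corners [625.27877864 124.13776477 238.        ] [613.04917416 346.43467764 238.        ]
board corner [640.30585759 -11.37499378  22.        ]
```

```bash
python3 -m crank '[[[0.03,0.045,0],0.174,0.094],[[0.03,0.045,0],0.174,0.094],[[0.03,0.045,0],0.174,0.094],[[0.03,0.045,0],0.174,0.094],[[0.03,0.045,0],0.174,0.094],[[0.03,0.045,0],0.174,0.094],[[0.03,0.045,0],0.176,0.094],[[0.03,0.045,0],0,0.094]]'
python3 -m crank '[[[0,0.025,-0.02],0,0.094],[[0,0,0],0,0.094],[[0,0,0],0,0.094]]'
python3 - <<'E'
from h import *
c=camera_info("wrist");s=status.observe();w=read_camera("wrist");cv2.imwrite("pics/w1.png",w)
E=np.array(c["extrinsics"]);print(s["position"],s["orientation"],s["time_s"],(-E[:3,:3].T@E[:3,3]).round(),E.round(3))
E
```

```text
time_s: 1.1
position: [542.5, -242.3, 222.3]
orientation: [-0.0, 0.665, 0.747, -0.0]
contact_force: [0.2, -0.7, -0.1]
width: 1.001
time_s: 1.48
position: [541.8, -219.7, 202.7]
orientation: [0.0, 0.666, 0.746, -0.0]
contact_force: [-0.5, -0.7, 0.0]
width: 0.999
[ 541.75221937 -219.7010763   202.69835558] [ 6.98089495e-05  6.66418974e-01  7.45577432e-01 -1.96610081e-04] 1.475 [ 532. -136.  365.] [[ 9.94000e-01  1.13000e-01  1.00000e-03 -5.14085e+02]
 [ 1.08000e-01 -9.51000e-01  2.89000e-01 -2.91776e+02]
 [ 3.30000e-02 -2.87000e-01 -9.57000e-01  2.92143e+02]
 [ 0.00000e+00  0.00000e+00  0.00000e+00  1.00000e+00]]
```

View pics/w1.png

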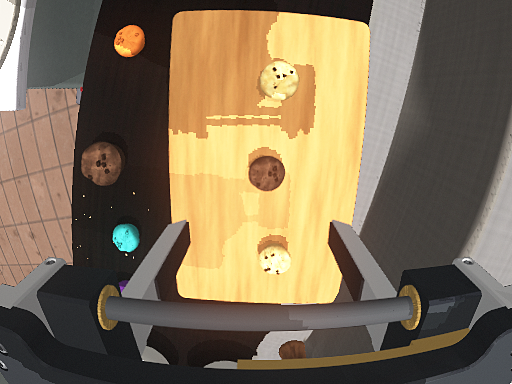

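The wrist view has the dark muffin's centre at about (266,173), with the pale ones at (278,79) and (273,259). The jaws span the image's x axis, which is across the row.

```bash
python3 - <<'E'
from h import *
c=camera_info("wrist");w=cv2.imread("pics/w1.png")
hsv=cv2.cvtColor(w,cv2.COLOR_BGR2HSV)
m=(w.max(2)<135).astype(np.uint8)[140:205,235:300];n,l,st,ce=cv2.connectedComponentsWithStats(m);i=1+st[1:,4].argmax();u,v=ce[i]+[235,140];print(st[i],u,v)
for z in(40,50,57):print(z,plane(fray(c,u,v),z).round(1))
x,y,ww,hh=st[i][:4]
for e in((x+235,v),(x+ww+235,v),(u,y+140),(u,y+hh+140)):print(plane(fray(c,*e),45).round(1))
for p in((278,79),(273,259)):print(plane(fray(c,*p),50).round(1))
for p in((169,100),(370,100)):print("board edge",plane(fray(c,*p),22).round(1))
E
```

```text
[ 14  16  36  34 282] 269.6737588652482 167.8404255319149
40 [ 553.3 -207.6   40. ]
50 [ 552.6 -205.4   50. ]
57 [ 552.2 -203.9   57. ]
[ 530.3 -209.1   45. ]
[ 569.8 -204.6   45. ]
[ 551.3 -193.3   45. ]
[ 556.  -231.9   45. ]
[ 550.  -109.7   50. ]
[ 570.7 -317.    50. ]
board edge [ 428.1 -142.6   22. ]
board edge [ 663.6 -114.3   22. ]
```

```bash
python3 -m crank '[[[0.008,0.007,-0.03],0,0.094],[[0,0,-0.035],0,0.094],[[0,0,-0.03],0,0.094],[[0,0,-0.025],0,0.094],[[0,0,-0.02],0,0.094],[[0,0,-0.018],0,0.094],[[0,0,0],0,0.094]]' 8
python3 -m crank '[[[0,0,0],0,0.06],[[0,0,0],0,0.045],[[0,0,0],0,0.03],[[0,0,0],0,0.03],[[0,0,0],0,0.03],[[0,0,0],0,0.03]]' 8
```

```text
time_s: 2.4
position: [549.4, -211.7, 43.5]
orientation: [-0.001, 0.666, 0.746, -0.0]
contact_force: [0.9, -0.4, -0.4]
width: 1.0
time_s: 3.15
position: [549.9, -211.7, 44.5]
orientation: [-0.0, 0.666, 0.746, -0.0]
contact_force: [-0.3, 0.2, 0.5]
width: 0.423
```

```bash
python3 -m crank '[[[0,0,0.02],0,0.03],[[0,0,0.03],0,0.03],[[0,0,0.035],0,0.03],[[0,0,0.035],0,0.03],[[-0.003,0.03,0],-0.05,0.03],[[-0.006,0.04,0],0,0.03],[[-0.006,0.04,0],0,0.03],[[-0.006,0.04,0],0,0.03]]' 8
python3 -m crank '[[[-0.006,0.04,0],0,0.03],[[-0.006,0.04,0],0,0.03],[[-0.006,0.04,0],0,0.03],[[-0.006,0.04,0],0,0.03],[[-0.006,0.04,0],0,0.03],[[-0.006,0.04,0],0,0.03],[[-0.006,0.04,0],0,0.03],[[0,0.008,0],0,0.03]]'
python3 -m crank '[[[0,0,0],0,0.03],[[0,0,0],0,0.03]]'
python3 - <<'E'
from h import *
w=read_camera("wrist");cv2.imwrite("pics/w2.png",w)
E
```

```text
time_s: 4.15
position: [528.8, -60.4, 165.9]
orientation: [0.001, 0.684, 0.729, 0.0]
contact_force: [0.6, -0.3, -0.9]
width: 0.423
time_s: 5.15
position: [486.3, 229.1, 165.8]
orientation: [-0.0, 0.683, 0.73, 0.001]
contact_force: [0.8, -0.9, 0.2]
width: 0.421
time_s: 5.4
position: [487.3, 225.0, 164.7]
orientation: [0.0, 0.685, 0.728, -0.0]
contact_force: [0.7, 0.4, -0.4]
width: 0.42
```

View pics/w2.png

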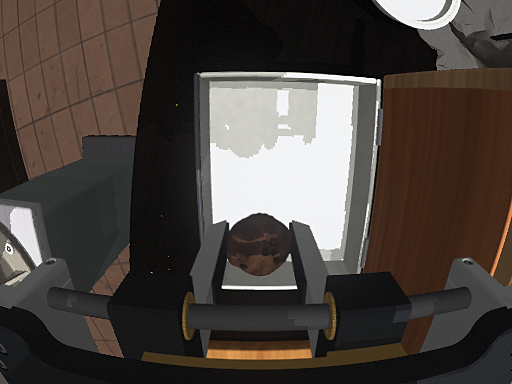

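The muffin is held upright at about (259,244). The keeper's +y rim corners are at (197,74) and (381,78), and its near rim edge passes through (200,200).

```bash
python3 - <<'E'
from h import *
c=camera_info("wrist")
for n,p,z in(("C rim",(197,74),64),("D rim",(381,78),64),("near rim",(199,210),64),("near rim",(198,120),64),("bot in corner",(222,288),9),("bot in",(300,288),9),("far floor",(345,240),9)):print(n,plane(fray(c,*p),z).round(1))
E
```

```text
C rim [426.9 331.9  64. ]
D rim [592.6 343.   64. ]
near rim [431.7 205.6  64. ]
near rim [429.6 290.7  64. ]
bot in corner [449.1  76.2   9. ]
bot in [550.6  82.2   9. ]
far floor [598.2 154.8   9. ]
```

```bash
python3 -m crank '[[[0.005,0.002,-0.03],0,0.03],[[0,0,-0.03],0,0.03],[[0,0,-0.03],0,0.03],[[0,0,-0.02],0,0.03],[[0,0,-0.012],0,0.03],[[0,0,-0.007],0,0.03],[[0,0,-0.003],0,0.03],[[0,0,0],0,0.03]]' 8
python3 -m crank '[[[0,0,0],0,0.03],[[0,0,0],0,0.03]]'
```

```text
time_s: 6.45
position: [492.2, 228.4, 32.8]
orientation: [0.0, 0.685, 0.729, 0.0]
contact_force: [-0.1, -0.3, -0.4]
width: 0.422
time_s: 6.7
position: [492.1, 228.4, 32.8]
orientation: [0.0, 0.685, 0.729, 0.0]
contact_force: [-0.3, 0.2, -0.4]
width: 0.42
```

Next: ease down slightly, open to 60 mm, and lift.

```bash
python3 -m crank '[[[0,0,-0.0015],0,0.03],[[0,0,0],0,0.044],[[0,0,0],0,0.05],[[0,0,0],0,0.06],[[0,0,0],0,0.06],[[0,0,0],0,0.06]]'
python3 -m crank '[[[0,0,0.015],0,0.06],[[0,0,0.025],0,0.06],[[0,0,0.035],0,0.06],[[0,0,0.04],0,0.06],[[0,0,0.04],0,0.06],[[0,0,0.04],0,0.06],[[0,0,0.04],0,0.03],[[0,0,0.055],0,0.0]]'
python3 - <<'E'
from h import *
w=read_camera("wrist");s=read_camera("side")
c=np.hstack([w,np.vstack([cv2.resize(s[160:304,140:268],None,fx=2,fy=2),np.zeros((96,256,3),np.uint8)])]);cv2.imwrite("pics/p3.png",c)
E
```

```text
time_s: 7.45
position: [491.9, 228.3, 31.0]
orientation: [-0.0, 0.684, 0.729, -0.0]
contact_force: [0.3, -0.4, -0.4]
width: 0.636
time_s: 8.45
position: [491.0, 228.1, 322.8]
orientation: [-0.0, 0.684, 0.729, -0.0]
contact_force: [0.3, -0.5, -0.5]
width: 0.464
```

View pics/p3.png

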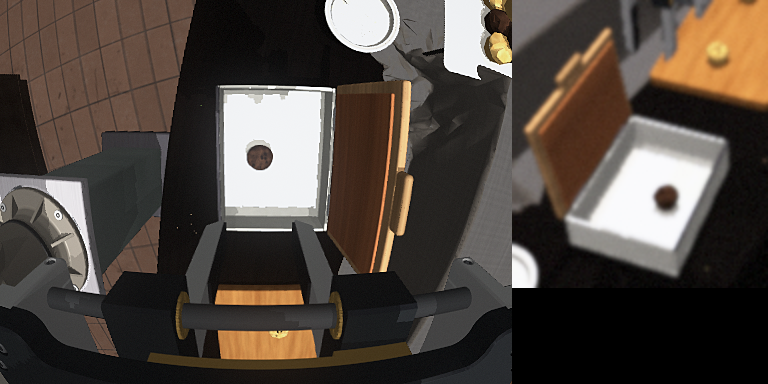

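The muffin stands upright on the keeper floor at (260,157). The lid tab is at (402,203), with its outer edge at u≈411.

```bash
python3 - <<'E'
from h import *
c=camera_info("wrist")
for n,p,z in(("tab out",(411,205),255),("tab in",(394,203),255),("tab ends",(404,172),255),("",(397,236),255),("muffin",(260,157),45)):print(n,plane(fray(c,*p),z).round(1))
E
```

```text
tab out [635.  236.9 255. ]
tab in [616.2 238.  255. ]
tab ends [620.6 267.3 255. ]
 [627.4 205.2 255. ]
muffin [497.8 231.9  45. ]
```

```bash
python3 -m crank '[[[0.02,0,0.01],0,0.0],[[0.04,0.002,0],0,0.0],[[0.04,0.002,0],0,0.0],[[0.04,0.002,0],0,0.0],[[0.04,0,0],0,0.0],[[0,0,-0.03],0,0.0],[[0,0,-0.04],0,0.0],[[0,0,-0.032],0,0.0]]'
python3 -m crank '[[[-0.008,0,0],0,0.0],[[0,0,0],0,0.0]]'
```

```text
time_s: 9.55
position: [671.4, 234.2, 228.0]
orientation: [-0.0, 0.684, 0.729, -0.0]
contact_force: [0.6, -0.2, -0.1]
width: 0.005
time_s: 9.8
position: [663.7, 234.9, 231.0]
orientation: [0.0, 0.684, 0.729, 0.001]
contact_force: [0.1, 0.2, 0.6]
width: 0.003
```

```bash
python3 -m crank '[[[-0.007,0,0],0,0],[[-0.007,0,0],0,0],[[-0.007,0,0],0,0],[[-0.007,0,0],0,0],[[-0.007,0,0],0,0],[[-0.008,0,0],0,0]]'
python3 -m crank '[[[-0.007,0,0],0,0],[[-0.007,0,0],0,0],[[-0.006,0,0],0,0],[[-0.006,0,0],0,0]]'
```

```text
time_s: 10.55
position: [620.5, 234.3, 229.0]
orientation: [0.0, 0.685, 0.729, 0.0]
contact_force: [1.9, -1.3, 0.1]
width: 0.007
time_s: 11.05
position: [594.5, 234.3, 228.9]
orientation: [-0.0, 0.684, 0.729, -0.0]
contact_force: [2.2, 0.3, -0.7]
width: 0.005
```

```bash
python3 -m crank '[[[-0.0075,0,-0.001],0,0],[[-0.0075,0,-0.001],0,0],[[-0.0075,0,-0.0015],0,0],[[-0.0075,0,-0.002],0,0],[[-0.007,0,-0.0025],0,0],[[-0.007,0,-0.003],0,0],[[-0.007,0,-0.003],0,0],[[-0.006,0,-0.0035],0,0]]'
python3 -m crank '[[[-0.0065,0,-0.004],0,0],[[-0.0063,0,-0.004],0,0],[[-0.006,0,-0.0043],0,0],[[-0.006,0,-0.0047],0,0]]'
python3 - <<'E'
from h import *
w=read_camera("wrist");s=read_camera("side")
c=np.hstack([w,np.vstack([cv2.resize(s[160:304,140:268],None,fx=2,fy=2),np.zeros((96,256,3),np.uint8)])]);cv2.imwrite("pics/p4.png",c)
E
```

```text
time_s: 12.05
position: [537.4, 234.4, 211.3]
orientation: [-0.0, 0.684, 0.729, 0.0]
contact_force: [0.7, 1.0, 1.3]
width: 0.004
time_s: 12.55
position: [512.7, 234.3, 194.2]
orientation: [-0.0, 0.684, 0.729, -0.0]
contact_force: [0.9, -0.5, 0.9]
width: 0.004
```

View pics/p4.png

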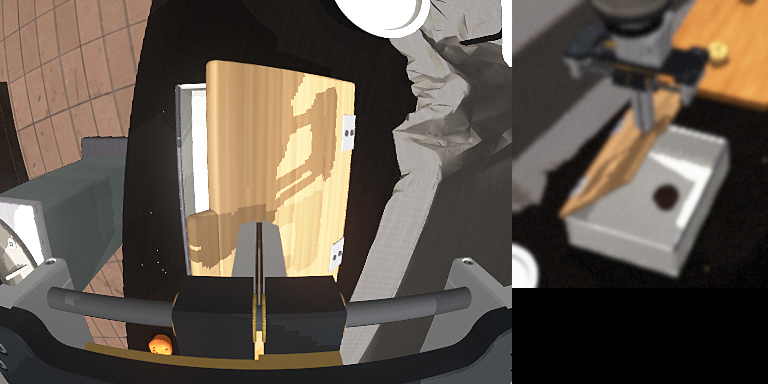

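The lid is following the fingertips at roughly 45°, and the muffin is undisturbed.

```bash
python3 -m crank '[[[-0.0056,0,-0.005],0,0],[[-0.0055,0,-0.0052],0,0],[[-0.005,0,-0.0054],0,0],[[-0.005,0,-0.0056],0,0],[[-0.0045,0,-0.006],0,0],[[-0.004,0,-0.006],0,0],[[-0.004,0,-0.0063],0,0],[[-0.0035,0,-0.0065],0,0]]'
python3 -m crank '[[[-0.003,0,-0.0065],0,0],[[-0.003,0,-0.007],0,0],[[-0.0025,0,-0.007],0,0],[[-0.002,0,-0.0065],0,0],[[-0.0015,0,-0.005],0,0],[[-0.001,0,-0.004],0,0],[[0,0,-0.003],0,0]]'
```

```text
time_s: 13.65
position: [475.8, 234.4, 148.0]
orientation: [-0.0, 0.684, 0.729, -0.0]
contact_force: [-0.4, -0.6, 1.2]
width: 0.004
time_s: 14.52
position: [462.9, 234.4, 109.2]
orientation: [-0.0, 0.684, 0.729, -0.0]
contact_force: [-0.4, 0.3, -0.1]
width: 0.007
```

```bash
python3 -m crank '[[[0,0,-0.003],0,0],[[0,0,-0.003],0,0],[[0,0,-0.003],0,0],[[0,0,-0.002],0,0],[[0,0,-0.002],0,0],[[0,0,-0.0015],0,0],[[0,0,-0.0015],0,0],[[0,0,-0.001],0,0]]'
python3 -m crank '[[[0,0,-0.001],0,0],[[0,0,-0.001],0,0],[[0,0,0],0,0]]'
```

```text
time_s: 15.52
position: [463.0, 234.3, 92.4]
orientation: [-0.0, 0.684, 0.729, -0.0]
contact_force: [-0.3, 0.4, 0.9]
width: 0.005
time_s: 15.9
position: [463.1, 234.4, 91.1]
orientation: [0.0, 0.685, 0.729, 0.0]
contact_force: [-5.0, -3.6, 15.6]
width: 0.004
```

```bash
python3 -m crank '[[[0,0,0.01],0,0],[[0,0,0.03],0,0],[[0,0,0.04],0,0],[[-0.01,-0.02,0.05],0,0],[[0,-0.03,0.05],0,0],[[0,-0.03,0.04],0,0],[[0,0,0],0,0],[[0,0,0],0,0]]'
python3 - <<'E'
from h import *
w=read_camera("wrist");s=read_camera("side")
c=np.hstack([w,np.vstack([cv2.resize(s[135:280,140:268],None,fx=2,fy=2),np.zeros((94,256,3),np.uint8)])]);cv2.imwrite("pics/p5.png",c)
E
```

```text
time_s: 16.9
position: [452.8, 154.5, 310.2]
orientation: [-0.0, 0.685, 0.729, -0.0]
contact_force: [-0.0, 0.5, -0.1]
width: 0.005
```

View pics/p5.png

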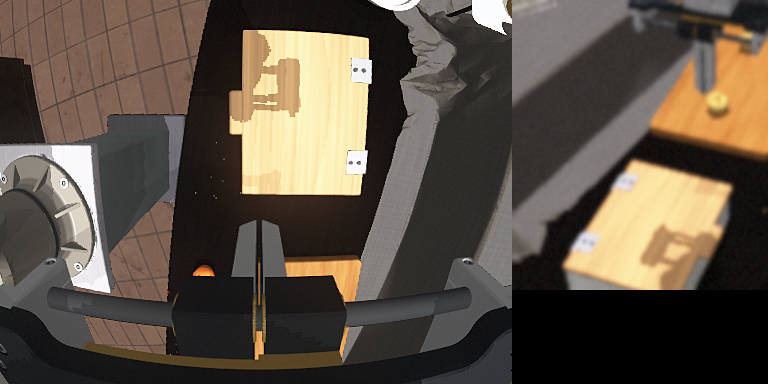

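The lid lies flat over the keeper. Its free edge runs from (242,31) to (242,194), with the tab at (236,112). One numeric check that it is level, plus the pale muffins, then I hand in.

```bash
python3 - <<'E'
from h import *
c=camera_info("wrist")
q=[plane(fray(c,*p),74) for p in((243,30),(242,194),(361,195),(369,38))]
print("free",np.linalg.norm(q[0]-q[1]),"hinge side",np.linalg.norm(q[2]-q[3]),"depth",np.linalg.norm(q[1]-q[2]),np.round(q,0).tolist())
s=read_camera("scene");b=read_camera("side");ca,cb=camera_info("scene"),camera_info("side")
a0=cv2.imread("pics/scene.png");b0=cv2.imread("pics/side.png")
print("pale diffs",[float(np.abs(x[r].astype(int)-y[r]).mean().round(1)) for x,y,r in((s,a0,np.s_[183:197,277:292]),(s,a0,np.s_[195:210,345:360]),(b,b0,np.s_[180:193,237:250]),(b,b0,np.s_[150:162,252:264]))])
c=np.vstack([cv2.resize(s[90:250,140:396],None,fx=2.4,fy=1.8*4/3),]);cv2.imwrite("pics/p6.png",c[:600])
print(status.observe()["time_s"])
E
```

```text
free 225.40837547280523 hinge side 225.43603976463118 depth 173.11423791214435 [[420.0, 336.0, 74.0], [432.0, 111.0, 74.0], [605.0, 120.0, 74.0], [592.0, 345.0, 74.0]]
pale diffs [2.8, 2.8, 9.0, 36.6]
17.1
```

View pics/p6.png

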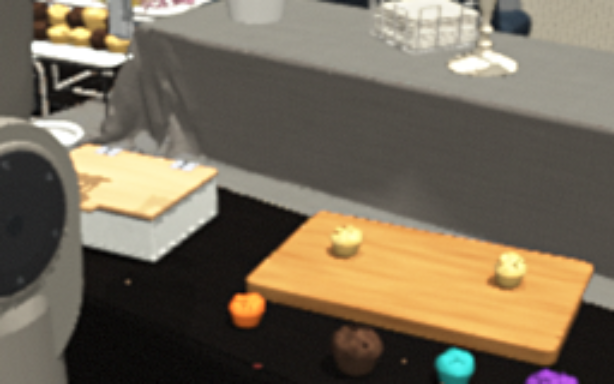

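The lid is flush on the rim: free edge and hinge side both measure 225 mm at z = 74, and the depth is 173 mm. Both pale muffins are unmoved in the scene view. The 36.6 difference in the side view is probably the gripper in front of that muffin.

```bash
python3 -c "
from workcell import workorder;print(workorder.job_done())"
```

```text
the job is handed in; nothing more can be done
None
```

The dark muffin is in the keeper with the lid shut, and I handed the job in at about 17 s. I gripped the muffin at 8 N, set it upright on the keeper floor and let go. I then pushed the lid down from behind with closed fingertips, slowing for the last few centimetres.

- **Muffin:** after release it stood upright in the keeper. It was still undisturbed with the lid about half closed, which was the last time I could see it.
- **Lid:** the contact force rose from 1–2 N to about 16 N at the rim, so the lid was seated. Afterwards it measured level: 225 mm along both the free edge and the hinge side, against 228 mm stated, and 173 mm deep against 174 mm.
- **Pale muffins:** the scene camera shows both unmoved. The side camera differed from the start picture at the one farther from the keeper, most likely because the gripper was in front of it.
- **Arm:** it is clear of everything, with the wrist reading about 0 N.

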